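# Clear down the carrot prep board

## Task

Clean up after slicing carrots: with the blue scraper (no fingers, no other tool), wipe every carrot round off the cutting board into the steel catch tray at its end. Then press the scraper fully home into its own snug cutout in the foam-lined case; every other hand tool with an upright grip that is out on the counter (brush, crinkle cutter, pusher) must also end fully home in its own cutout, at any time you like. Leave the other things on the counter where they are.

Things in the scene. Friction and masses are not known exactly. Their poses are not given: they have to be found in the camera images.
- board_top (a point): centre of the top face of the fixed wooden cutting board, 40 mm above the counter; x points to the board's open end, y across. Clear face 200 mm (x) by 180 mm (y). Wooden lips 8 mm thick, 12 mm higher than the face, close both y sides and the -x end; over the open +x end chips drop into the tray. Position and heading vary.
- tray_floor (a point): centre of the inner floor of the steel catch tray fixed against the board's open +x end (160 mm along +x from board_top, 36 mm lower); same axes; inside 120 mm along x by 186 mm along y, side walls 46 mm and end wall 56 mm above the counter.
- scraper: bench scraper block: steel-edged base with a blue grip bar on top. Loose, 140 g nominal, stands upright. Origin at the centre of its underside, z up, x along its length. Base 80 mm (x) by 32 mm (y) by 24 mm high; on it, centred, a grip bar 60 mm (x) by 22 mm (y), from 24 to 58 mm height. Same when turned half round.
- brush: vegetable brush: stiff rigid cream bristle base with a brown wooden grip bar on top. Loose, 140 g nominal, stands upright. Origin at the centre of its underside, z up, x along its length. Base 84 mm (x) by 46 mm (y) by 24 mm high; on it, centred, a grip bar 60 mm (x) by 24 mm (y), from 24 to 58 mm height. Same when turned half round. May be absent (None from the start).
- cutter: crinkle cutter: ridged aluminium base with a green grip bar on top. Loose, 140 g nominal, stands upright. Origin at the centre of its underside, z up, x along its length. Base 66 mm (x) by 36 mm (y) by 24 mm high; on it, centred, a grip bar 54 mm (x) by 22 mm (y), from 24 to 58 mm height. Same when turned half round. May be absent (None from the start).
- pusher: food pusher: square white base with a red grip bar on top. Loose, 140 g nominal, stands upright. Origin at the centre of its underside, z up, x along its length. Base 60 mm (x) by 60 mm (y) by 24 mm high; on it, centred, a grip bar 50 mm (x) by 24 mm (y), from 24 to 58 mm height. Same when turned half round. May be absent (None from the start).
- slot_scraper (a point): centre of the yellow floor of the scraper's pocket (near right seen from the robot) in the foam of the fixed blue case; x along its length. Floor 14 mm high, foam top 36, rim 40. Pocket 88 x 38 mm, 22 deep. Round sprung bumps midway on both long sides, 10 mm above the floor, pinch the base by 1.5 mm each (6 N), centring it across: a push of 6 to 15 N seats it. Fits either way.
- slot_brush (a point): centre of the yellow floor of the brush's pocket (far right seen from the robot) in the foam of the fixed blue case; x along its length. Floor 14 mm high, foam top 36, rim 40. Pocket 92 x 52 mm, 22 deep. Round sprung bumps midway on both long sides, 10 mm above the floor, pinch the base by 1.5 mm each (6 N), centring it across: a push of 6 to 15 N seats it. Fits either way.
- slot_cutter (a point): centre of the yellow floor of the cutter's pocket (near left seen from the robot) in the foam of the fixed blue case; x along its length. Floor 14 mm high, foam top 36, rim 40. Pocket 74 x 42 mm, 22 deep. Round sprung bumps midway on both long sides, 10 mm above the floor, pinch the base by 1.5 mm each (6 N), centring it across: a push of 6 to 15 N seats it. Fits either way.
- slot_pusher (a point): centre of the yellow floor of the pusher's pocket (far left seen from the robot) in the foam of the fixed blue case; x along its length. Floor 14 mm high, foam top 36, rim 40. Pocket 68 x 66 mm, 22 deep. Round sprung bumps midway on both long sides, 10 mm above the floor, pinch the base by 1.5 mm each (6 N), centring it across: a push of 6 to 15 N seats it. Fits either way.
- chip1: loose carrot round, orange disc 28 mm across and 9 mm thick, 12 g, starting flat on the board; origin at the centre of its underside. May be absent (None).
- chip2: loose carrot round, orange disc 28 mm across and 9 mm thick, 12 g, starting flat on the board; origin at the centre of its underside. May be absent (None).
- chip3: loose carrot round, orange disc 28 mm across and 9 mm thick, 12 g, starting flat on the board; origin at the centre of its underside. May be absent (None).
- chip4: loose carrot round, orange disc 28 mm across and 9 mm thick, 12 g, starting flat on the board; origin at the centre of its underside. May be absent (None).
- chip5: loose carrot round, orange disc 28 mm across and 9 mm thick, 12 g, starting flat on the board; origin at the centre of its underside. May be absent (None).
- chip6: loose carrot round, orange disc 28 mm across and 9 mm thick, 12 g, starting flat on the board; origin at the centre of its underside. May be absent (None).
- chip7: loose carrot round, orange disc 28 mm across and 9 mm thick, 12 g, starting flat on the board; origin at the centre of its underside. May be absent (None).
- tumbler: bystander, loose, to be left alone: green glass tumbler, 74 mm across, 120 mm high; origin at the centre of its underside.
- jar: bystander, loose, to be left alone: jar with yellow cap, 68 mm across, 85 mm high; origin at the centre of its underside.
- carrot: bystander, loose, to be left alone: whole carrot lying down, 125 mm long, 30 mm thick; origin at the centre of its underside.
- peeler: bystander, loose, to be left alone: blue peeler with steel head lying down, 100 mm long, 12 mm high; origin at the centre of its underside.
- mug: bystander, loose, to be left alone: white mug, 76 mm across, 85 mm high; origin at the centre of its underside.
Things that resemble listed ones, but are neither listed nor needed, are in the scene too. Leave any pink look-alike of the brush alone.

How it is judged:
By the outcome, as a careful person would: the job done as asked, in the order asked, and still so for the second after the job is handed in, with the robot touching nothing.
Of chip1, chip2, chip3, chip4, chip5, chip6, chip7 only 4 to 7 are there at a start; the rules pass over those that are not, and their reading is None.
Of brush, cutter, pusher only 2 to 3 are there at a start; the rules pass over those that are not, and their reading is None.
At some moment in a run one of brush, cutter, pusher may be knocked a few centimetres aside while the robot is not near it.
Once in a run the grip may slacken for a moment while it holds something.
It also fails if it takes over 208 s, if anything falls off the work surface, if the arm or the gripper's body presses on something with over 40 N, if the wrist force passes 120 N, or if a joint passes its speed limit or range.

## Robot

A 6-joint arm with a two-finger parallel gripper is mounted at the origin on the work surface. World frame = base frame: x ahead of the robot, y to its left, z up, the work surface at z = 0. Lengths are in m, angles in rad, forces in N, time in s.
With the tool pointing down it reaches from about 0.35 to 0.975 m from the base axis. Payload 4.9 kg.
Tool frame: the origin (TCP) lies midway between the tips of the shut fingers; the grasp point (between the pads) lies 19 mm behind it; z points along the fingers, y is the line along which they close (so a half turn about z gives the same grasp; the last joint's range is limited). The gripper opens to 85 mm and grips with 20 to 120 N. Pads are 22 mm wide; open, the fingers measure 114 mm over their backs; the gripper's body (76 mm by 85 mm) begins 54 mm behind the grasp point. The pads swing forward as they close: fully open they stand 13 mm farther back than shut.
Start: joints at [-1.335, 0.053, 1.613, -0, 1.476, -0.119], TCP at [0.217, -0.586, 0.231] pointing down, gripper open.
Joint ranges: [-3.01, 3.01], [-1.01, 2.22], [0.06, 2.58], [-1.02, 4.17], [0.09, 2.62], [-3.14, 3.14]. Speed limits (rad/s): [2.57, 2.57, 3.14, 3.14, 3.14, 3.14].

## Interface

Orientations are given as a unit quaternion [w, x, y, z].
In Python, from plant import * gives the robot as it stands.
- The arm moves only by the tool jog_arm, never from a script. Its argument "targets" is a list of rows, each a list of 3 entries, a list of its own where there are three numbers: the shift along the tool's x, y, z in units of 25 mm (1.0 is 25 mm), then the turn, a rotation vector about the tool's x, y, z in units of 8 degrees (1.0 is 8 degrees), then the opening in per cent of the stroke, from 0 (shut) to 100 (fully open). A call has 1 to 8 rows; each row is the pose to reach, as a shift and turn from the pose commanded when the call began, along the tool's axes at that moment; what a row does not reach only later rows make up. A row lasts 1/8 s, in which the tool goes at most 62.5 mm and 10.7 degrees, less where a joint would pass 70% of its speed; a pose out of reach is approached as far as the arm can. A call with a gripper value outside its range is refused whole. The fingers move at their own pace and stop on an object; the grip force is fixed at half the most. Time passes only in rows, so rows that repeat a pose let the fingers close. It gives the time, the measured TCP pose, the force, the opening and the grip force at its end, in the units of the state.
- state(): the state, without advancing time (a new reading comes with each control period).
- grab_frame(name): name is "scene" or "top"; returns (picture, depth): 400x640x3 uint8, red, green, blue; 400x640 float32, m along the optical axis (not along the pixel's ray), 0 where there is no reading.
- camera_params(name): a dict with "fovy" (degrees; the focal length in pixels is half the picture's height over the tangent of half this angle, whatever the lens; pixels are square), "cx", "cy" (the principal point, pixels), "rvec" (rotation vector, rad) and "tvec" (3), from world to camera coordinates, as OpenCV has them. Camera axes: x right, y down, z forward; pixel columns grow to the right and rows downward; lengths in m; the calibration is good to about 2 mm. A picture is of the moment at which its call begins. camera_params takes no time and is no camera call.
- job_done(): hands the job in; it is judged then, once.
The state is a dict: "time": time; "joint_pos": joint angles; "joint_vel": joint speeds; "joint_efforts": joint torques, N m; "tool_pos": TCP position; "tool_rot": TCP orientation; "contact_force": force on the tool from outside, world axes, zero at the start; "ft_torque": the same for the moment, N m; "gripper_width": opening from 0.0 (shut) to 1.0 (fully open); "grasp_force": force on a finger pad.
Only numpy, scipy, OpenCV 4.12 (cv2) and the standard library are available. Lean on these libraries where they do the work, as an engineer would, in place of code of your own. Each camera call takes 0.05 s, during which the arm holds its last target. There are 200 camera calls.

## Working session

There is one attempt and no reset: what is moved stays moved. The work goes in short steps, Python scripts to look and compute and a tool call to move; the robot and the scene stay as the last step left them, time stands still between calls to the robot, and variables do not carry over. Pictures are saved under pics/ and viewed, at most 14 in all, crops included, and the job is handed in when it is done.

Besides the shell and the picture viewer there is one more tool, called after "Emit:" by a JSON object that holds its "op" and its "data". jog_arm: Moves the arm, as the interface text tells. Its arguments: {"type":"object","properties":{"targets":{"type":"array"}},"required":["targets"]}

```bash
ls; mkdir -p pics; python3 - <<'E'
from plant import *
import cv2
print(state())
for n in("scene","top"):
    p,d=grab_frame(n); cv2.imwrite(f"pics/{n}0.png",p[:,:,::-1]); print(n,camera_params(n),(d>0).mean(),d[d>0].min(),d.max())
E
```

```text
pics
{'time': 0.0, 'joint_pos': array([-1.33501880e+00,  5.33942531e-02,  1.61427703e+00, -4.33589864e-06,
        1.47600054e+00, -1.19018035e-01]), 'joint_vel': array([-0.00075922, -0.00033086, -0.000636  ,  0.00102862,  0.00127501,
        0.00047978]), 'joint_efforts': array([ 2.50137109e-04, -3.93683088e+01, -3.70175314e+01, -1.63392447e-04,
        6.89040899e-03, -3.03041453e-06]), 'tool_pos': array([ 0.21696785, -0.5854741 ,  0.23004997]), 'tool_rot': array([-1.03768674e-03,  9.84305667e-01,  1.76468903e-01, -6.28104893e-05]), 'contact_force': array([-0.97275641,  0.05003121,  0.03358002]), 'ft_torque': array([-0.02204971,  0.04163577,  0.01713152]), 'grasp_force': 0.0, 'gripper_width': 0.998575846665816}
scene {'fovy': 54.55598022843971, 'cx': 322.43274449460813, 'cy': 204.97195861498906, 'rvec': array([ 2.19141544,  0.51774455, -0.27808133]), 'tvec': array([-0.53709871, -0.11878125,  1.57651912])} 0.995890625 0.6962784 3.7447824
top {'fovy': 53.217695046764554, 'cx': 327.2444206835248, 'cy': 201.07470591366982, 'rvec': array([ 2.12341279, -2.14887732,  0.20960398]), 'tvec': array([0.00424375, 0.59884144, 1.14792012])} 0.99581640625 0.47892606 2.267708
```

View pics/scene0.png

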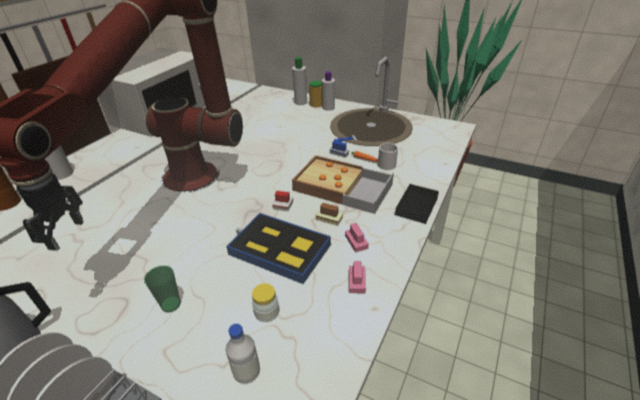

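View pics/top0.png

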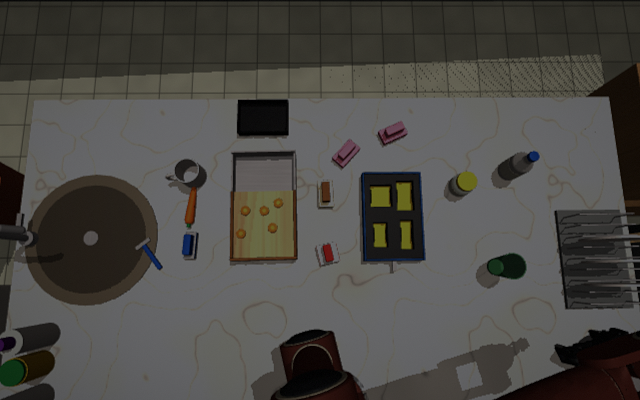

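The top view shows the blue scraper at (190,245), the brown brush at (325,192) and the red pusher at (327,253). There are two pink look-alikes at (346,152) and (392,132), and no cutter is visible. Five chips lie on the board (263,215), with the tray above them at (264,172). The case is at (392,216), with its pockets at (380,196), (404,196), (380,236) and (405,236).

```bash
cat > h.py <<'E'
from plant import *
import numpy as np, cv2
from scipy.spatial.transform import Rotation as Ro
def cam(n):
    c=camera_params(n); f=200/np.tan(np.radians(c["fovy"])/2); R=cv2.Rodrigues(c["rvec"])[0]
    return np.array([[f,0,c["cx"]],[0,f,c["cy"]],[0,0,1]]),R,np.array(c["tvec"])
def rays(n,uv):
    K,R,t=cam(n); uv=np.atleast_2d(uv).astype(float)
    d=np.c_[uv,np.ones(len(uv))]@np.linalg.inv(K).T@R
    return -R.T@t,d
def plane(n,uv,z):
    o,d=rays(n,uv); return o+d*((z-o[2])/d[:,2])[:,None]
def cloud(n,depth):
    v,u=np.mgrid[:400,:640]; o,d=rays(n,np.c_[u.ravel(),v.ravel()])
    return (o+d*depth.reshape(-1,1)).reshape(400,640,3)
def proj(n,p):
    K,R,t=cam(n); q=(R@np.array(p)+t)@K.T; return q[:2]/q[2]
def tri(a,b):
    o1,d1=rays("scene",a);o2,d2=rays("top",b);d1,d2=d1[0],d2[0]
    s=np.linalg.lstsq(np.c_[d1,-d2],o2-o1,rcond=None)[0]; p,q=o1+s[0]*d1,o2+s[1]*d2
    return (p+q)/2,np.linalg.norm(p-q)
def blob(n,img,box,lo,hi,minA=8):
    x0,y0,x1,y1=box; m=cv2.inRange(cv2.cvtColor(img[y0:y1,x0:x1],cv2.COLOR_RGB2HSV),lo,hi)
    cs,_=cv2.findContours(m,cv2.RETR_EXTERNAL,cv2.CHAIN_APPROX_NONE,offset=(x0,y0))
    return sorted([c[:,0,:] for c in cs if cv2.contourArea(c)>=minA],key=lambda c:-cv2.contourArea(c))
def rect(xy):
    (c,s,a)=cv2.minAreaRect((np.array(xy)[:,:2]*1000).astype(np.float32))
    if s[0]<s[1]: s=s[::-1]; a+=90
    return np.round(c,1),np.round(s,1),round((a+90)%180-90,1)
E
python3 - <<'E'
from h import *
p,d=grab_frame("top"); s,ds=grab_frame("scene")
C=cloud("top",d); 
print("counter z",C[300,230],C[300:310,230:240,2].std(), "scene",cloud("scene",ds)[250,180])
hsv=cv2.cvtColor(p,cv2.COLOR_RGB2HSV)
for nm,uv in dict(scr=(189,245),brush=(325,192),pusher=(327,253),board=(250,240),tray=(264,165),s_s=(405,236),s_b=(404,196),s_c=(380,236),s_p=(380,196),lip=(392,215),chip=(264,211)).items():
    u,v=uv; print(nm,hsv[v,u],C[v,u].round(4))
ims=[cv2.resize(p[130:280,160:450],None,fx=2.7,fy=2.7,interpolation=cv2.INTER_CUBIC)]
cv2.imwrite("pics/crop1.png",cv2.convertScaleAbs(ims[0][:,:,::-1],alpha=1.6))
cv2.imwrite("pics/crop2.png",cv2.resize(s[120:300,220:440],None,fx=3.2,fy=3.2,interpolation=cv2.INTER_CUBIC)[:,:,::-1])
E
```

```text
counter z [ 0.30997199  0.29214882 -0.00156007] 0.0027069081937308574 scene [ 0.27048785 -0.34477414  0.0030954 ]
scr [111 213  73] [0.4717 0.4024 0.0599]
brush [ 12 185  73] [0.6261 0.0036 0.0569]
pusher [  1 214  99] [0.4434 0.     0.0604]
board [ 23 108 104] [0.4858 0.2289 0.0392]
tray [ 5 15 99] [0.7269 0.1959 0.0018]
s_s [ 30 182 105] [ 0.4948 -0.2417  0.0107]
s_b [ 30 184 104] [ 0.6196 -0.2439  0.0137]
s_c [ 30 184 104] [ 0.4953 -0.164   0.0145]
s_p [ 30 186 104] [ 0.62   -0.1684  0.0157]
lip [15 20 26] [ 0.5567 -0.1995  0.037 ]
chip [ 25 186 103] [0.5707 0.1865 0.0531]
```

View pics/crop1.png

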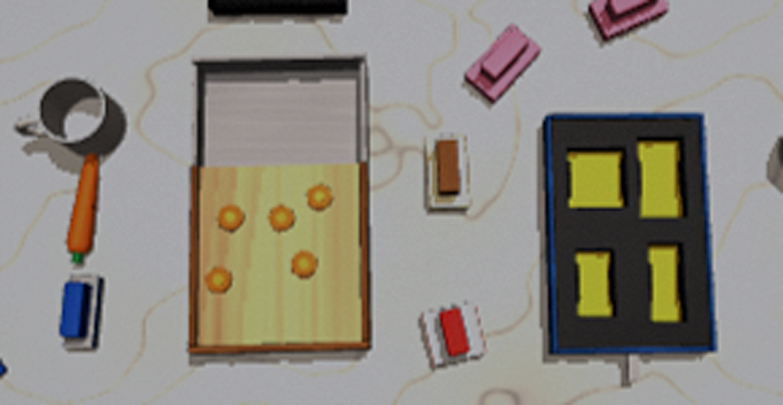

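View pics/crop2.png

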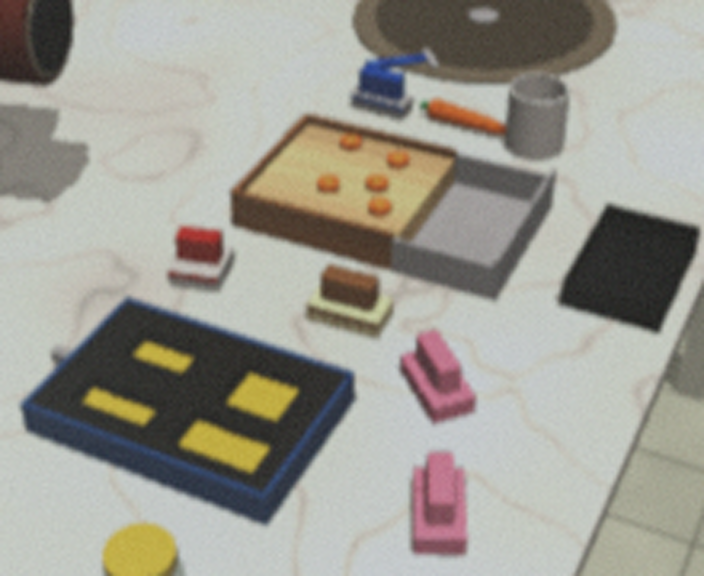

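The crops confirm the choices:
- **Scraper:** two blue things are near each other at (190,245) and (150,255). The first, an upright block on a steel base, is the scraper. The second is the thin peeler lying flat.
- **Brush:** the brown grip on a cream base at (325,192). The two pink ones are look-alikes.
- **Pusher:** the red grip at (327,253). There is no cutter.

```bash
cat > m.py <<'E'
from h import *
def edges(a,th):  # extents along axes at heading th (deg)
    c,s=np.cos(np.radians(th)),np.sin(np.radians(th)); q=a[:,:2]@np.array([[c,-s],[s,c]])
    return np.percentile(q,2,axis=0)-.0004,np.percentile(q,98,axis=0)+.0004,np.array([[c,-s],[s,c]])
def slot(img,box):
    c=blob("top",img,box,(22,120,50),(38,255,255))[0]
    lo_,hi_=plane("top",c,.014),plane("top",c,.036)
    th=rect(lo_)[2]; al,ah,R=edges(lo_,th); bl,bh,_=edges(hi_,th); o=rays("top",(0,0))[0][:2]@R
    mid=(al+ah)/2
    L=np.where(o<mid,bl,al);H=np.where(o<mid,ah,bh)
    return ((L+H)/2@R.T*1000).round(1),((H-L)*1000).round(1),th
HUE=dict(scraper=((105,120,40),(125,255,255)),brush=((5,110,30),(20,255,110)),pusher=((0,150,50),(4,255,255)))
def grip(img,dep,box,hue):
    c=blob("top",img,box,*hue)[0]; m=np.zeros((400,640),np.uint8); cv2.drawContours(m,[c.reshape(-1,1,2)],-1,1,-1)
    C=cloud("top",dep); C[...,2]=cv2.medianBlur(C[...,2].astype(np.float32),3)
    z=C[...,2][m>0]; v,u=np.nonzero((m>0)&(C[...,2]>.052))
    zt=np.median(z[z>.052]); P=plane("top",np.c_[u,v],.058)
    return rect(P)[0],rect(P)[1]+1.7,rect(P)[2],round(float(zt),4)
E
python3 - <<'E'
from m import *
p,d=grab_frame("top"); s,ds=grab_frame("scene")
for n,b in dict(s_s=(395,217,418,255),s_b=(393,178,418,214),s_c=(370,217,393,255),s_p=(366,178,393,214)).items(): print(n,slot(p,b))
for n,b in dict(scraper=(178,228,202,262),brush=(314,176,338,212),pusher=(312,236,344,268)).items(): print(n,grip(p,d,b,HUE[n]))
for c in blob("top",p,(232,194,296,258),(5,150,60),(22,255,255)): 
    print("chip",plane("top",[c.mean(0)],.049)[0].round(3),cv2.contourArea(c.reshape(-1,1,2)))
# two-view heights of grip centroids
for n,bt,bs in [("scraper",(178,228,202,262),(330,136,350,153)),("brush",(314,176,338,212),(318,200,342,217)),("pusher",(312,236,344,268),(272,188,296,208))]:
    a=blob("scene",s,bs,*HUE[n])[0];b=blob("top",p,bt,*HUE[n])[0]
    print(n,"tri",*tri(a.mean(0),b.mean(0)))
for w in [(.37,.13),(.37,.30),(.87,.13),(.87,.30)]: print(w,proj("top",(*w,.05)))
# board: wood mask; tray boundary
c=blob("top",p,(215,140,310,275),(8,60,40),(35,255,255))[0]; print("wood@.052",rect(plane("top",c,.052)),cv2.boxPoints(cv2.minAreaRect((plane("top",c,.052)[:,:2]*1000).astype(np.float32))).round())
print("cam",rays("top",(0,0))[0])
E
```

```text
s_s (array([ 498.6, -240.6]), array([85.3, 36.6]), -0.2)
s_b (array([ 616.6, -240.3]), array([90.5, 49.9]), 0.0)
s_c (array([ 497.9, -161.2]), array([70.5, 40.9]), 0.8)
s_p (array([ 617.1, -166.5]), array([64.7, 64.9]), 89.4)
scraper (array([473.5, 411.3]), array([57.6, 22.1]), -2.8, 0.0574)
brush (array([629.,   2.]), array([57. , 22.8]), -0.6, 0.0579)
pusher (array([444.3,  -1.7]), array([49. , 23.7]), 13.3, 0.0578)
chip [0.505 0.255 0.049] 60.5
chip [0.522 0.163 0.049] 59.0
chip [0.575 0.244 0.049] 57.5
chip [0.596 0.146 0.049] 54.0
chip [0.573 0.188 0.049] 53.0
chip [0.53  0.096 0.049] 46.5
scraper tri [0.47832971 0.41320512 0.06240635] 0.011105949561073141Traceback (most recent call last):
  File "<stdin>", line 9, in <module>
IndexError: list index out of range
```

```bash
cat >> h.py <<'E'
def go(x,y,z,yaw):  # tool down, tool y at heading yaw (deg, mod 180): shift/turn in jog units
    s=state(); q=np.array(s["tool_rot"]); R=Ro.from_quat(q[[1,2,3,0]]); M=R.as_matrix()
    sh=M.T@(np.array([x,y,z])-s["tool_pos"])/.025; best=None
    for k in (0,180):
        a=np.radians(yaw+k); Y=np.array([np.cos(a),np.sin(a),0]); Z=np.array([0,0,-1.]); T=np.c_[np.cross(Y,Z),Y,Z]
        r=Ro.from_matrix(M.T@T).as_rotvec(degrees=True)/8
        print("shift",sh.round(2),"turn",r.round(2))
    print("t",round(s["time"],2),"pos",np.round(s["tool_pos"],4),"F",np.round(s["contact_force"],1),"w",round(s["gripper_width"],3),"g",round(s["grasp_force"],1),"j0,j5",np.round(s["joint_pos"][[0,5]],2))
E
python3 - <<'E'
from m import *
p,d=grab_frame("top"); s,ds=grab_frame("scene")
for n,bt,bs in [("brush",(314,176,338,212),(316,198,346,218)),("pusher",(312,236,344,268),(268,184,300,210))]:
    hu=(HUE[n][0],(HUE[n][1][0]+2,255,255)); a=blob("scene",s,bs,(0,100,30),(22,255,255))
    b=blob("top",p,bt,*HUE[n])[0]
    if a: print(n,"tri",*tri(a[0].mean(0),b.mean(0)))
c=blob("top",p,(215,140,310,275),(8,60,40),(35,255,255))[0]; P=plane("top",c,.052)
print("wood@.052",rect(P)); print(cv2.boxPoints(cv2.minAreaRect((P[:,:2]*1000).astype(np.float32))).round())
for u in (245,262,285): # board/tray border row
    col=cv2.cvtColor(p,cv2.COLOR_RGB2HSV)[150:262,u,1].astype(int); i=150+np.argmax(np.abs(np.diff(col[30:60])))+30
    print(u,i,plane("top",[[u,i+.5]],.04)[0].round(4))
go(.4735,.4113,.15,90+(-2.8)); go(.4735,.4113,.15,90-2.8)
E
```

```text
brush tri [0.6283495  0.00265299 0.04381414] 0.002602869074743771
pusher tri [ 0.44404601 -0.00234967  0.04357377] 0.002359467216235083
wood@.052 (array([530.4, 189.8]), array([208. , 195.5]), 0.8)
[[425. 286.]
 [428.  90.]
 [636.  94.]
 [633. 289.]]
245 191 [0.6335 0.247  0.04  ]
262 206 [0.5866 0.1946 0.04  ]
285 190 [0.6354 0.1254 0.04  ]
shift [ 23.48 -33.84   3.26] turn [ -0.    -0.   -19.61]
shift [ 23.48 -33.84   3.26] turn [-0.    0.    2.89]
t 0.4 pos [ 0.2171 -0.586   0.2311] F [ 0.3  0.6 -0.3] w 0.998 g 0.0 j0,j5 [-1.34 -0.12]
shift [ 23.48 -33.84   3.26] turn [ -0.    -0.   -19.61]
shift [ 23.48 -33.84   3.26] turn [-0.    0.    2.89]
t 0.4 pos [ 0.2171 -0.586   0.2311] F [ 0.3  0.6 -0.3] w 0.998 g 0.0 j0,j5 [-1.34 -0.12]
```

```bash
python3 - <<'E'
from h import *
go(.4443,-.0017,.15,103.3)
go(.4443,-.0017,.03,103.3)
E
```

```text
shift [ 16.64 -18.76   3.25] turn [  0.    -0.   -21.62]
shift [ 16.64 -18.76   3.25] turn [-0.   -0.    0.88]
t 0.4 pos [ 0.2171 -0.586   0.2311] F [ 0.3  0.6 -0.3] w 0.998 g 0.0 j0,j5 [-1.34 -0.12]
shift [ 16.64 -18.76   8.05] turn [  0.    -0.   -21.62]
shift [ 16.64 -18.76   8.05] turn [-0.   -0.    0.88]
t 0.4 pos [ 0.2171 -0.586   0.2311] F [ 0.3  0.6 -0.3] w 0.998 g 0.0 j0,j5 [-1.34 -0.12]
```

Emit:
{"op": "jog_arm", "data": {"targets": [[[2.3,-2.3,0],[0,0,0],100],[[4.6,-4.8,0],[0,0,0.2],80],[[6.5,-7.0,0],[0,0,0.4],60],[[8.5,-9.3,0],[0,0,0.6],60],[[10.5,-11.7,0],[0,0,0.88],60],[[12.5,-14.1,0],[0,0,0.88],60],[[14.5,-16.4,1.5],[0,0,0.88],60],[[16.64,-18.76,3.25],[0,0,0.88],60]]}}

```text
time: 1.4
tool_pos: [0.3981, -0.1236, 0.198]
tool_rot: [0.001, 0.993, 0.116, 0.002]
contact_force: [1.1, 0.5, -0.0]
gripper_width: 0.6
grasp_force: 0.0
```

```bash
python3 - <<'E'
from m import *
p,d=grab_frame("top"); 
try: print(grip(p,d,(312,236,344,268),HUE["pusher"]))
except Exception as e: print(e)
go(.4443,-.0017,.032,103.3)
E
```

```text
(array([444.3,  -2. ]), array([49. , 23.6]), 11.9, 0.0575)
shift [ 2.89 -3.99  6.51] turn [ 1.000e-02 -7.000e-02 -2.245e+01]
shift [ 2.89 -3.99  6.51] turn [-0.05 -0.01  0.05]
t 1.45 pos [ 0.398  -0.1167  0.194 ] F [-0.4  3.7 -2.1] w 0.605 g 0.0 j0,j5 [-0.47  0.86]
```

Emit:
{"op": "jog_arm", "data": {"targets": [[[1.5,-2.0,1.0],[0,0,0],60],[[2.89,-3.99,2.0],[0,0,0],60],[[2.89,-3.99,2.5],[0,0,0],60],[[2.89,-3.99,2.5],[0,0,0],60],[[2.89,-3.99,2.5],[0,0,0],60]]}}

```text
time: 2.08
tool_pos: [0.4448, -0.0128, 0.1354]
tool_rot: [0.0, 0.993, 0.115, 0.0]
contact_force: [-0.4, -0.7, -0.3]
gripper_width: 0.6
grasp_force: 0.0
```

```bash
python3 -c "
from h import *
go(.4443,-.0017,.030,102.6)"
```

```text
shift [ 0.08 -0.44  4.22] turn [ 1.000e-02  1.000e-02 -2.243e+01]
shift [ 0.08 -0.44  4.22] turn [ 0.01 -0.01  0.07]
t 2.08 pos [ 0.4448 -0.0128  0.1354] F [-0.4 -0.7 -0.3] w 0.6 g 0.0 j0,j5 [-0.2   1.14]
```

Emit:
{"op": "jog_arm", "data": {"targets": [[[0.08,-0.44,1.5],[0,0,0.07],60],[[0.08,-0.44,3.0],[0,0,0.07],60],[[0.08,-0.44,4.22],[0,0,0.07],60],[[0.08,-0.44,4.22],[0,0,0.07],60],[[0.08,-0.44,4.22],[0,0,0.07],0],[[0.08,-0.44,4.22],[0,0,0.07],0],[[0.08,-0.44,4.22],[0,0,0.07],0],[[0.08,-0.44,4.22],[0,0,0.07],0]]}}

```text
time: 3.08
tool_pos: [0.4459, -0.0011, 0.0315]
tool_rot: [0.001, 0.994, 0.111, 0.002]
contact_force: [-1.5, -2.4, 6.2]
gripper_width: 0.27
grasp_force: 60.1
```

```bash
python3 -c "
from h import *
go(.6171,-.1665,.12,90)"
```

```text
shift [ 5.23  7.97 -3.5 ] turn [ 4.000e-02  2.000e-02 -2.091e+01]
shift [ 5.23  7.97 -3.5 ] turn [ 0.02 -0.03  1.59]
t 3.08 pos [ 0.4459 -0.0011  0.0315] F [-1.5 -2.4  6.2] w 0.27 g 60.1 j0,j5 [-0.17  1.18]
```

Emit:
{"op": "jog_arm", "data": {"targets": [[[0,0,-1.7],[0,0,0],0],[[0,0,-3.5],[0,0,0.3],0],[[1.3,2.0,-3.5],[0,0,0.7],0],[[2.6,4.0,-3.5],[0,0,1.1],0],[[3.9,6.0,-3.5],[0,0,1.5],0],[[5.23,7.97,-3.5],[0,0,1.59],0],[[5.23,7.97,-3.5],[0,0,1.59],0],[[5.23,7.97,-3.5],[0,0,1.59],0]]}}

```text
time: 4.08
tool_pos: [0.6149, -0.1655, 0.116]
tool_rot: [-0.0, 1.0, 0.0, -0.001]
contact_force: [-0.7, 0.8, -1.5]
gripper_width: 0.27
grasp_force: 59.6
```

```bash
python3 -c "
from m import *
p,d=grab_frame('top'); s,ds=grab_frame('scene')
try: print(grip(p,d,(360,160,400,220),HUE['pusher']))
except Exception as e: print(e)
cv2.imwrite('pics/s3.png',cv2.resize(s[140:300,200:380],None,fx=4,fy=3.6)[:,:,::-1])
go(.6171,-.1665,.12,90)"
```

```text
(array([ 656.5, -152.5]), array([150.6,  24.2]), -21.9, 0.4596)
shift [ 0.1   0.07 -0.13] turn [ -0.    -0.   -22.49]
shift [ 0.1   0.07 -0.13] turn [-0.    0.    0.01]
t 4.17 pos [ 0.6146 -0.1649  0.1166] F [-0.   0.7 -1.6] w 0.266 g 59.6 j0,j5 [-0.38  1.19]
```

View pics/s3.png

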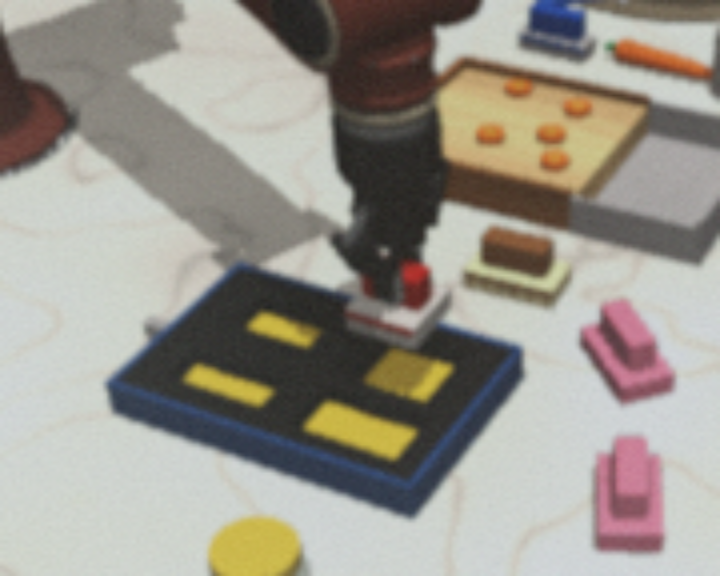

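The picture shows the pusher held upright in front of and above its pocket, with its shadow on the yellow floor at about (400,370) in the crop. I'll correct the position and lower it.

Emit:
{"op": "jog_arm", "data": {"targets": [[[0.16,0.07,0.8],[0,0,0],0],[[0.16,0.07,1.6],[0,0,0],0],[[0.16,0.07,1.7],[0,0,0],0],[[0.16,0.07,1.7],[0,0,0],0]]}}

```text
time: 4.68
tool_pos: [0.6189, -0.1673, 0.0732]
tool_rot: [-0.0, 1.0, 0.0, -0.001]
contact_force: [-0.1, 0.6, -1.4]
gripper_width: 0.269
grasp_force: 59.6
```

```bash
python3 -c "
from m import *
go(.6187,-.1665,.0455,90)"
```

```text
shift [-0.01 -0.03  1.11] turn [-2.00e-02 -1.00e-02 -2.25e+01]
shift [-0.01 -0.03  1.11] turn [-0.    0.01  0.  ]
t 4.67 pos [ 0.6189 -0.1673  0.0732] F [-0.1  0.6 -1.4] w 0.269 g 59.6 j0,j5 [-0.38  1.19]
```

Emit:
{"op": "jog_arm", "data": {"targets": [[[0,-0.03,0.3],[0,0,0],0],[[0,-0.03,0.5],[0,0,0],0],[[0,-0.03,0.6],[0,0,0],0],[[0,-0.03,0.6],[0,0,0],0]]}}

```text
time: 5.18
tool_pos: [0.6197, -0.1671, 0.0595]
tool_rot: [0.0, 1.0, 0.0, 0.0]
contact_force: [-0.9, -0.4, 1.1]
gripper_width: 0.269
grasp_force: 60.1
```

Emit:
{"op": "jog_arm", "data": {"targets": [[[0,0,0.2],[0,0,0],0],[[0,0,0.4],[0,0,0],0],[[0,0,0.5],[0,0,0],0],[[0,0,0.6],[0,0,0],0],[[0,0,0.6],[0,0,0],0]]}}

```text
time: 5.8
tool_pos: [0.6213, -0.1668, 0.0464]
tool_rot: [-0.0, 1.0, -0.0, 0.002]
contact_force: [-0.5, 2.8, 6.3]
gripper_width: 0.271
grasp_force: 60.8
```

Emit:
{"op": "jog_arm", "data": {"targets": [[[0,0,0.1],[0,0,0],0],[[0,0,0.2],[0,0,0],0],[[0,0,0.25],[0,0,0],0],[[0,0,0.25],[0,0,0],0]]}}

```text
time: 6.3
tool_pos: [0.6214, -0.1668, 0.0454]
tool_rot: [-0.0, 1.0, 0.0, 0.001]
contact_force: [-14.8, 5.8, 31.9]
gripper_width: 0.27
grasp_force: 64.3
```

Seated: the height stopped at 0.0454 m while the force rose. I'll release and go up.

Emit:
{"op": "jog_arm", "data": {"targets": [[[0,0,0.0],[0,0,0],0],[[0,0,0],[0,0,0],30],[[0,0,0],[0,0,0],50],[[0,0,0],[0,0,0],50],[[0,0,-2.0],[0,0,0],50],[[0,3.0,-4],[0,0,0],60],[[0,-2.0,-4],[0,0,0],60],[[0,-4.0,-4],[0,0,0],60]]}}

```text
time: 7.3
tool_pos: [0.6197, -0.0959, 0.1368]
tool_rot: [-0.0, 1.0, -0.002, 0.001]
contact_force: [0.1, 0.4, -0.7]
gripper_width: 0.603
grasp_force: 0.0
```

```bash
python3 - <<'E'
from m import *
p,d=grab_frame('top'); s,ds=grab_frame('scene')
try: print(grip(p,d,(314,176,338,212),HUE['brush']))
except Exception as e: print(e)
cv2.imwrite('pics/s4.png',cv2.resize(s[140:300,200:380],None,fx=4,fy=3.6)[:,:,::-1])
go(.629,.002,.10,90)
E
```

```text
(array([629.,   2.]), array([57. , 22.8]), -0.6, 0.0575)
shift [ 0.41 -3.69  1.44] turn [-0.000e+00 -2.000e-02 -2.247e+01]
shift [ 0.41 -3.69  1.44] turn [-0.01  0.    0.03]
t 7.4 pos [ 0.6192 -0.0903  0.1359] F [-0.6 -0.3 -0.1] w 0.598 g 0.0 j0,j5 [-0.26  1.3 ]
```

View pics/s4.png

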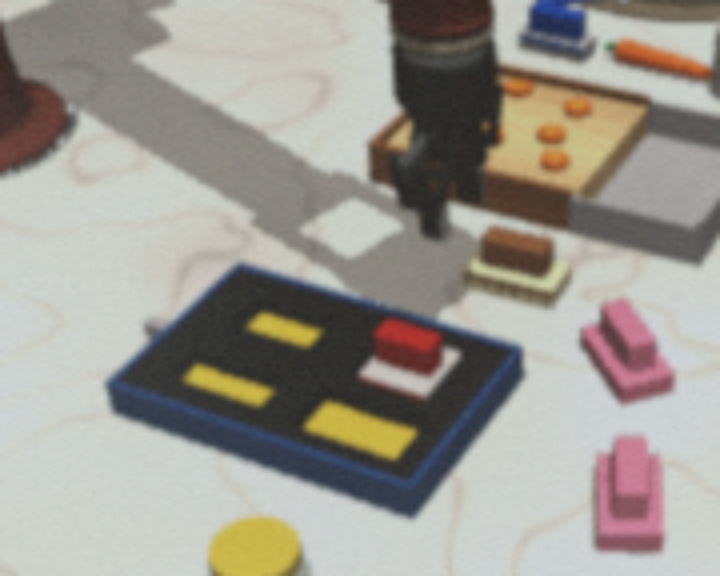

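The pusher sits home, red grip at (407,345) in the crop. Next is the brush, (517,250) in the crop, brown on a cream base.

Emit:
{"op": "jog_arm", "data": {"targets": [[[0.41,-2.0,0.3],[0,0,0],60],[[0.41,-3.69,0.8],[0,0,0],60],[[0.41,-3.69,1.2],[0,0,0],60],[[0.41,-3.69,1.2],[0,0,0],60],[[0.41,-3.69,1.2],[0,0,0],60]]}}

```text
time: 8.02
tool_pos: [0.6299, -0.0038, 0.1061]
tool_rot: [0.0, 1.0, -0.001, 0.0]
contact_force: [-0.6, 0.1, -0.5]
gripper_width: 0.602
grasp_force: 0.0
```

```bash
python3 -c "
from m import *
go(.629,.002,.030,89.4)"
```

```text
shift [-0.04 -0.23  3.04] turn [  0.     0.   -22.43]
shift [-0.04 -0.23  3.04] turn [ 0.   -0.    0.07]
t 8.03 pos [ 0.6299 -0.0038  0.1061] F [-0.6  0.1 -0.5] w 0.602 g 0.0 j0,j5 [-0.12  1.45]
```

Emit:
{"op": "jog_arm", "data": {"targets": [[[-0.04,-0.23,1.5],[0,0,0.07],60],[[-0.04,-0.23,2.6],[0,0,0.07],60],[[-0.04,-0.23,3.04],[0,0,0.07],60],[[-0.04,-0.23,3.04],[0,0,0.07],60],[[-0.04,-0.23,3.04],[0,0,0.07],0],[[-0.04,-0.23,3.04],[0,0,0.07],0],[[-0.04,-0.23,3.04],[0,0,0.07],0],[[-0.04,-0.23,3.04],[0,0,0.07],0]]}}

```text
time: 9.02
tool_pos: [0.6302, 0.003, 0.032]
tool_rot: [0.0, 1.0, -0.005, 0.002]
contact_force: [-0.0, -0.7, 6.0]
gripper_width: 0.272
grasp_force: 59.6
```

```bash
python3 -c "
from m import *
go(.6166,-.2403,.12,90)"
```

```text
shift [-0.44  9.74 -3.51] turn [-4.000e-02 -1.000e-02  2.243e+01]
shift [-0.44  9.74 -3.51] turn [ 0.   -0.02 -0.07]
t 9.03 pos [0.6302 0.003  0.032 ] F [-0.  -0.7  6. ] w 0.272 g 59.6 j0,j5 [-0.11  1.47]
```

Emit:
{"op": "jog_arm", "data": {"targets": [[[0,0,-2.0],[0,0,0],0],[[0,0,-4.0],[0,0,0],0],[[-0.1,2.4,-4.2],[0,0,0],0],[[-0.2,4.8,-4.2],[0,0,-0.07],0],[[-0.3,7.2,-4.2],[0,0,-0.07],0],[[-0.4,9.74,-4.2],[0,0,-0.07],0],[[-0.4,9.74,-4.0],[0,0,-0.07],0],[[-0.4,9.74,-4.0],[0,0,-0.07],0]]}}

```text
time: 10.02
tool_pos: [0.6154, -0.2396, 0.1285]
tool_rot: [-0.001, 1.0, -0.0, -0.001]
contact_force: [-0.7, 0.5, -0.8]
gripper_width: 0.268
grasp_force: 58.8
```

```bash
python3 -c "
from m import *
go(.6178,-.2403,.075,90)"
```

```text
shift [0.1  0.03 2.14] turn [2.00e-02 2.00e-02 2.25e+01]
shift [0.1  0.03 2.14] turn [-0.01  0.02 -0.  ]
t 10.03 pos [ 0.6154 -0.2396  0.1285] F [-0.7  0.5 -0.8] w 0.268 g 58.8 j0,j5 [-0.48  1.09]
```

Emit:
{"op": "jog_arm", "data": {"targets": [[[0.12,0.03,1.0],[0,0,0],0],[[0.12,0.03,2.0],[0,0,0],0],[[0.12,0.03,2.3],[0,0,0],0],[[0.12,0.03,2.5],[0,0,0],0],[[0.12,0.03,2.7],[0,0,0],0],[[0.12,0.03,2.7],[0,0,0],0]]}}

```text
time: 10.78
tool_pos: [0.6197, -0.241, 0.0631]
tool_rot: [0.0, 1.0, 0.0, 0.0]
contact_force: [-0.4, -0.3, -1.1]
gripper_width: 0.271
grasp_force: 58.7
```

Emit:
{"op": "jog_arm", "data": {"targets": [[[-0.04,0,0.2],[0,0,0],0],[[-0.04,0,0.4],[0,0,0],0],[[-0.04,0,0.55],[0,0,0],0],[[-0.04,0,0.7],[0,0,0],0],[[-0.04,0,0.8],[0,0,0],0],[[-0.04,0,0.8],[0,0,0],0]]}}

```text
time: 11.52
tool_pos: [0.6204, -0.2422, 0.0461]
tool_rot: [0.001, 1.0, -0.0, 0.003]
contact_force: [-2.3, 0.6, 7.7]
gripper_width: 0.271
grasp_force: 59.6
```

Emit:
{"op": "jog_arm", "data": {"targets": [[[0,0,0.1],[0,0,0],0],[[0,0,0.15],[0,0,0],0],[[0,0,0.15],[0,0,0],0]]}}

```text
time: 11.9
tool_pos: [0.6205, -0.2422, 0.046]
tool_rot: [0.001, 1.0, -0.0, 0.002]
contact_force: [-10.1, 3.6, 24.6]
gripper_width: 0.272
grasp_force: 62.0
```

Emit:
{"op": "jog_arm", "data": {"targets": [[[0,0,0],[0,0,0],40],[[0,0,0],[0,0,0],50],[[0,0,0],[0,0,0],50],[[0,0,-2.0],[0,0,0],50],[[0,0,-4],[0,0,0],60],[[-1,-3,-4],[0,0,0],60],[[-2,-6.0,-4],[0,0,0],60],[[-3,-9.0,-4],[0,0,0],60]]}}

```text
time: 12.9
tool_pos: [0.558, -0.0614, 0.1382]
tool_rot: [-0.0, 1.0, -0.0, -0.0]
contact_force: [0.3, 0.8, 0.1]
gripper_width: 0.602
grasp_force: 0.0
```

```bash
python3 -c "
from m import *
go(.4735,.4113,.14,87.2)"
```

```text
shift [ -3.39 -18.91  -0.06] turn [ -0.    -0.   -22.15]
shift [ -3.39 -18.91  -0.06] turn [-0.    0.    0.35]
t 12.9 pos [ 0.558  -0.0614  0.1382] F [0.3 0.8 0.1] w 0.602 g 0.0 j0,j5 [-0.24  1.33]
```

Emit:
{"op": "jog_arm", "data": {"targets": [[[-0.5,-2.3,0],[0,0,0],60],[[-1,-4.7,0],[0,0,0],60],[[-1.5,-7.1,0],[0,0,0.1],60],[[-2,-9.5,0],[0,0,0.2],60],[[-2.4,-11.9,0],[0,0,0.3],60],[[-2.8,-14.3,0],[0,0,0.35],60],[[-3.1,-16.7,0],[0,0,0.35],60],[[-3.39,-18.6,0],[0,0,0.35],60]]}}

```text
time: 13.9
tool_pos: [0.4732, 0.4042, 0.1381]
tool_rot: [0.0, 1.0, -0.024, -0.0]
contact_force: [0.7, -1.0, -0.2]
gripper_width: 0.604
grasp_force: 0.0
```

```bash
python3 - <<'E'
from m import *
p,d=grab_frame('top')
print(slot(p,(393,178,418,214)) if blob("top",p,(393,178,418,214),(22,120,50),(38,255,255)) else "brush pocket covered")
try: print("brush",grip(p,d,(390,178,418,214),HUE['brush']))
except Exception as e: print(e)
try: print("pusher",grip(p,d,(366,176,394,214),HUE['pusher']))
except Exception as e: print(e)
try: print(grip(p,d,(178,228,202,262),HUE['scraper']))
except Exception as e: print(e)
go(.4735,.4113,.10,87.2)
E
```

```text
brush pocket covered
brush (array([ 621.9, -244.3]), array([60.6, 24.2]), 1.3, 0.0717)
pusher (array([ 622.7, -166.9]), array([48.3, 22.9]), -2.1, 0.0719)
(array([457.4, 412.4]), array([24.9, 21.8]), -0.7, 0.0577)
shift [ 0.06 -0.1   1.53] turn [-1.000e-02 -4.000e-02 -2.247e+01]
shift [ 0.06 -0.1   1.53] turn [-0.03  0.01  0.03]
t 13.95 pos [0.472  0.4087 0.1383] F [-2.4  0.5  0.8] w 0.603 g 0.0 j0,j5 [0.59 2.21]
```

Both tools stand with their grip tops at 0.072 m, so they are fully home. Now I'll take the scraper.

Emit:
{"op": "jog_arm", "data": {"targets": [[[0.0,-0.1,1.5],[0,0,0.03],60],[[0.06,-0.1,3.0],[0,0,0.03],60],[[0.06,-0.1,4.2],[0,0,0.03],60],[[0.06,-0.1,4.3],[0,0,0.03],60],[[0.06,-0.1,4.3],[0,0,0.03],60],[[0.06,-0.1,4.3],[0,0,0.03],0],[[0.06,-0.1,4.3],[0,0,0.03],0],[[0.06,-0.1,4.3],[0,0,0.03],0]]}}

```text
time: 14.95
tool_pos: [0.4773, 0.4054, 0.0337]
tool_rot: [-0.001, 1.0, -0.026, 0.002]
contact_force: [0.1, 0.6, 6.3]
gripper_width: 0.244
grasp_force: 60.0
```

```bash
python3 - <<'E'
from m import *
go(.475,.238,.13,0.8)
E
```

```text
shift [ 0.28  6.68 -3.87] turn [ 1.000e-02 -3.000e-02 -1.173e+01]
shift [ 0.28  6.68 -3.87] turn [-3.000e-02 -1.000e-02  1.077e+01]
t 14.95 pos [0.4773 0.4054 0.0337] F [0.1 0.6 6.3] w 0.244 g 60.0 j0,j5 [0.59 2.21]
```

Emit:
{"op": "jog_arm", "data": {"targets": [[[0,0,-1.9],[0,0,0],0],[[0,0,-3.87],[0,0,0],0],[[0,1.0,-3.87],[0,0,-1.3],0],[[0,2.2,-3.87],[0,0,-2.6],0],[[0,3.4,-3.87],[0,0,-3.9],0],[[-0.2,4.6,-3.87],[0,0,-5.2],0],[[-0.4,5.8,-3.87],[0,0,-6.5],0],[[-0.5,6.68,-3.87],[0,0,-7.8],0]]}}

```text
time: 15.95
tool_pos: [0.4536, 0.237, 0.1274]
tool_rot: [0.0, 0.867, 0.498, -0.001]
contact_force: [0.9, -0.4, -1.0]
gripper_width: 0.246
grasp_force: 59.2
```

```bash
python3 - <<'E'
from m import *
go(.456,.238,.13,0.8)
E
```

```text
shift [ 0.08  0.06 -0.1 ] turn [-0.01  0.01 -3.89]
shift [ 0.08  0.06 -0.1 ] turn [1.000e-02 1.000e-02 1.861e+01]
t 15.95 pos [0.4536 0.237  0.1274] F [ 0.9 -0.4 -1. ] w 0.246 g 59.2 j0,j5 [0.34 0.87]
```

Emit:
{"op": "jog_arm", "data": {"targets": [[[0.08,0.06,0],[0,0,-1.3],0],[[0.08,0.06,0],[0,0,-2.6],0],[[0.08,0.06,0],[0,0,-3.89],0],[[0.08,0.06,0],[0,0,-3.89],0],[[0.08,0.06,0],[0,0,-3.89],0]]}}

```text
time: 16.58
tool_pos: [0.4565, 0.2392, 0.1278]
tool_rot: [-0.0, 0.705, 0.709, -0.0]
contact_force: [-1.0, 0.3, -2.3]
gripper_width: 0.245
grasp_force: 59.2
```

```bash
python3 - <<'E'
from m import *
p,d=grab_frame('top');s,ds=grab_frame('scene')
a=cv2.resize(p[150:280,200:330],None,fx=3,fy=3); b=cv2.resize(s[130:230,270:400],None,fx=3,fy=3.9)
cv2.imwrite('pics/s5.png',np.hstack([cv2.convertScaleAbs(a,alpha=1.6),b])[:,:,::-1])
go(.456,.238,.075,0.8)
E
```

```text
shift [-0.05 -0.02  2.11] turn [-0.    0.   -0.05]
shift [-0.05 -0.02  2.11] turn [ 0.    0.   22.45]
t 16.68 pos [0.4566 0.2392 0.1278] F [ 0.2 -0.1 -0.9] w 0.245 g 59.2 j0,j5 [0.34 0.33]
```

View pics/s5.png

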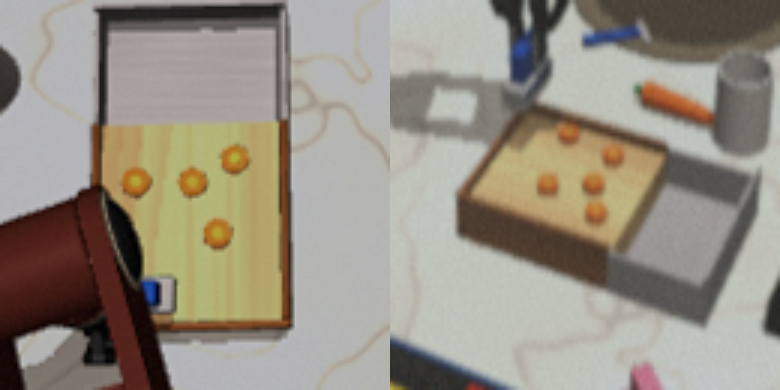

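The scraper is held level over the board's rear left corner, right end of its base at about (175,295) in the left half. All five chips are ahead of it. I'll lower it and sweep.

Emit:
{"op": "jog_arm", "data": {"targets": [[[-0.05,0,1.0],[0,0,0],0],[[-0.05,0,1.8],[0,0,0],0],[[-0.05,0,2.05],[0,0,0],0],[[-0.05,0,2.05],[0,0,0],0]]}}

```text
time: 17.18
tool_pos: [0.4567, 0.238, 0.0766]
tool_rot: [-0.0, 0.704, 0.71, -0.0]
contact_force: [-0.3, 0.4, -0.9]
gripper_width: 0.247
grasp_force: 59.2
```

```bash
python3 - <<'E'
from m import *
go(.626,.241,.0742,0.8)
E
```

```text
shift [0.07 6.77 0.09] turn [-0.    0.   -0.04]
shift [0.07 6.77 0.09] turn [0.000e+00 1.000e-02 2.246e+01]
t 17.18 pos [0.4567 0.238  0.0766] F [-0.3  0.4 -0.9] w 0.247 g 59.2 j0,j5 [0.34 0.33]
```

Emit:
{"op": "jog_arm", "data": {"targets": [[[0,0.5,0.1],[0,0,0],0],[[0,1.4,0.1],[0,0,0],0],[[0,2.3,0.1],[0,0,0],0],[[0,3.2,0.1],[0,0,0],0],[[0,4.1,0.1],[0,0,0],0],[[0,5.0,0.1],[0,0,0],0],[[0,5.9,0.1],[0,0,0],0],[[0,6.5,0.1],[0,0,0],0]]}}

```text
time: 18.18
tool_pos: [0.6214, 0.2394, 0.075]
tool_rot: [0.001, 0.704, 0.71, 0.001]
contact_force: [-0.6, 0.5, -1.0]
gripper_width: 0.245
grasp_force: 59.2
```

Emit:
{"op": "jog_arm", "data": {"targets": [[[0,0.3,0],[0,0,0],0],[[0,0.5,0],[0,0,0],0],[[0,0.5,0],[0,0,0],0],[[0,0.5,-2.0],[0,0,0],0],[[0,-1.5,-2.2],[0,0,0],0],[[-1.8,-3.5,-2.2],[0,0,0],0],[[-3.6,-5.5,-2.2],[0,0,0],0],[[-3.6,-6.4,-2.2],[0,0,0],0]]}}

```text
time: 19.18
tool_pos: [0.4573, 0.1465, 0.1285]
tool_rot: [-0.0, 0.705, 0.71, -0.001]
contact_force: [0.7, -0.1, -0.2]
gripper_width: 0.246
grasp_force: 59.5
```

```bash
python3 - <<'E'
from m import *
p,d=grab_frame('top');s,ds=grab_frame('scene')
a=cv2.resize(p[150:280,200:330],None,fx=3,fy=3); b=cv2.resize(s[130:230,270:400],None,fx=3,fy=3.9)
cv2.imwrite('pics/s6.png',np.hstack([cv2.convertScaleAbs(a,alpha=1.6),b])[:,:,::-1])
go(.458,.148,.0742,0.8)
E
```

```text
shift [0.03 0.05 2.16] turn [-0.01  0.   -0.04]
shift [0.03 0.05 2.16] turn [0.000e+00 2.000e-02 2.246e+01]
t 19.27 pos [0.4568 0.1474 0.1283] F [ 0.9  0.2 -1.5] w 0.249 g 59.5 j0,j5 [0.16 0.15]
```

View pics/s6.png

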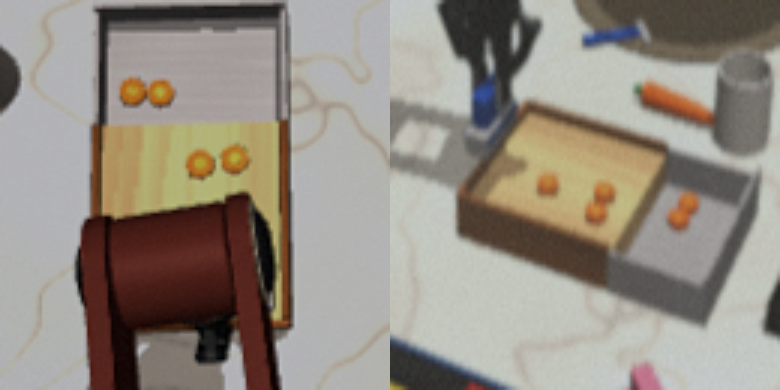

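Two chips are now in the tray, at (132,92) and (160,92). Three are still on the board, at (200,163) and (235,158), with one hidden under the arm. Next is the right-hand pass.

Emit:
{"op": "jog_arm", "data": {"targets": [[[0.03,0.05,1.0],[0,0,0],0],[[0.03,0.05,1.9],[0,0,0],0],[[0.03,0.05,2.12],[0,0,0],0],[[0.03,0.05,2.15],[0,0,0],0],[[0.03,0.5,2.15],[0,0,0],0],[[0.03,1.3,2.15],[0,0,0],0],[[0.03,2.1,2.15],[0,0,0],0],[[0.03,2.9,2.15],[0,0,0],0]]}}

```text
time: 20.27
tool_pos: [0.5348, 0.1495, 0.0767]
tool_rot: [0.001, 0.704, 0.71, 0.001]
contact_force: [-0.2, -1.0, -1.5]
gripper_width: 0.247
grasp_force: 59.6
```

Emit:
{"op": "jog_arm", "data": {"targets": [[[0,0.9,0],[0,0,0],0],[[0,1.8,0],[0,0,0],0],[[0,2.7,0],[0,0,0],0],[[0,3.4,0],[0,0,0],0],[[0,4.0,0],[0,0,0],0],[[0,4.2,0],[0,0,0],0],[[0,4.2,0],[0,0,0],0],[[0,4.2,-2.0],[0,0,0],0]]}}

```text
time: 21.28
tool_pos: [0.633, 0.1499, 0.1199]
tool_rot: [-0.004, 0.704, 0.71, -0.005]
contact_force: [0.3, 0.6, -1.6]
gripper_width: 0.243
grasp_force: 59.4
```

Emit:
{"op": "jog_arm", "data": {"targets": [[[0.5,-2.0,-0.2],[0,0,0],0],[[1.3,-4.0,-0.2],[0,0,0],0],[[1.9,-6.0,-0.2],[0,0,0],0],[[1.9,-6.9,-0.2],[0,0,0],0],[[1.9,-6.9,-0.2],[0,0,0],0]]}}

```text
time: 21.9
tool_pos: [0.4629, 0.1965, 0.1302]
tool_rot: [-0.0, 0.704, 0.711, -0.0]
contact_force: [0.9, 0.3, -0.6]
gripper_width: 0.246
grasp_force: 59.8
```

```bash
python3 - <<'E'
from m import *
p,d=grab_frame('top');s,ds=grab_frame('scene')
for n,im,b in (("top",p,(225,150,300,262)),("scene",s,(290,150,395,215))):
    print(n,[c.mean(0).round().tolist() for c in blob(n,im,b,(5,170,60),(24,255,255))])
a=cv2.resize(p[150:280,200:330],None,fx=3,fy=3); b=cv2.resize(s[130:230,270:400],None,fx=3,fy=3.9)
cv2.imwrite('pics/s7.png',np.hstack([cv2.convertScaleAbs(a,alpha=1.6),b])[:,:,::-1])
go(.457,.195,.0742,0.8)
E
```

```text
top [[291.0, 233.0], [248.0, 180.0], [278.0, 180.0], [262.0, 185.0], [231.0, 204.0]]
scene [[365.0, 156.0], [367.0, 184.0], [359.0, 195.0], [359.0, 189.0]]
shift [-0.05 -0.32  2.26] turn [ 0.01 -0.   -0.04]
shift [-0.05 -0.32  2.26] turn [-0.000e+00 -1.000e-02  2.246e+01]
t 22.0 pos [0.465  0.1963 0.1308] F [-0.5 -0.  -1.1] w 0.244 g 59.8 j0,j5 [0.25 0.24]
```

View pics/s7.png

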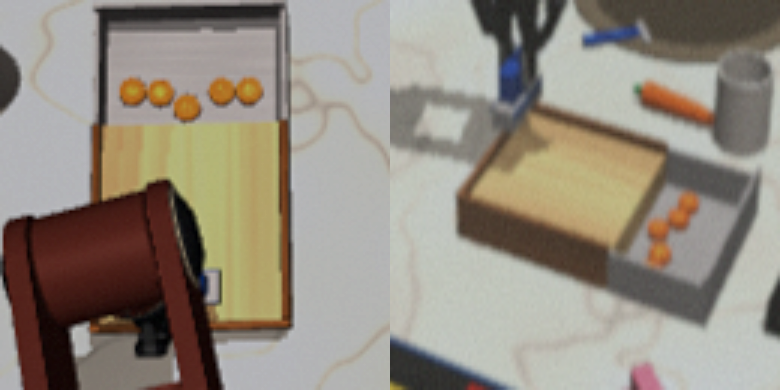

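All five chips are on the tray floor, with tops from (132,92) to (248,92) in the left half, and the board is clear. I'll check the nearest chip's height by depth and head for the scraper's pocket.

```bash
python3 - <<'E'
from m import *
s,d=grab_frame('scene'); C=cloud('scene',d)
for c in blob('scene',s,(365,180,395,200),(5,150,60),(24,255,255))+blob('scene',s,(372,180,392,200),(3,120,60),(26,255,255)): print(c.mean(0))
for uv in [(489.5-120,188.5),(489.5-130,195)]:
    u,v=map(int,uv); print(uv,np.median(C[v-1:v+2,u-1:u+2].reshape(-1,3),0).round(3))
t,dt=grab_frame('top'); T=cloud('top',dt)
for u,v in [(244,180),(253,180),(262,185),(274,180),(283,180)]: print(u,v,np.median(T[v-1:v+2,u-1:u+2].reshape(-1,3),0).round(3))
go(.5043,-.242,.13,-90)
E
```

```text
[367.8  183.65]
(369.5, 188.5) [0.687 0.225 0.006]
(359.5, 195) [0.676 0.155 0.016]
244 180 [0.676 0.256 0.015]
253 180 [0.676 0.228 0.012]
262 185 [0.66  0.2   0.014]
274 180 [0.675 0.162 0.013]
283 180 [0.675 0.134 0.014]
shift [-17.54   1.41   0.03] turn [ 0.000e+00 -1.000e-02  1.131e+01]
shift [-17.54   1.41   0.03] turn [ 1.000e-02  0.000e+00 -1.119e+01]
t 22.1 pos [0.4656 0.1962 0.1308] F [ 0.5  0.  -0.7] w 0.244 g 59.8 j0,j5 [0.25 0.24]
```

Emit:
{"op": "jog_arm", "data": {"targets": [[[-1.5,0.4,0],[0,0,1.3],0],[[-3.5,0.6,0],[0,0,2.6],0],[[-5.5,0.8,0],[0,0,3.9],0],[[-7.5,1.0,0],[0,0,5.2],0],[[-9.5,1.2,0],[0,0,6.5],0],[[-11.5,1.4,0],[0,0,7.8],0],[[-13.5,1.5,0],[0,0,9.1],0],[[-15.5,1.6,0],[0,0,10.4],0]]}}

```text
time: 23.1
tool_pos: [0.5084, -0.1934, 0.1305]
tool_rot: [0.0, 0.998, 0.06, 0.0]
contact_force: [1.2, 0.1, -1.0]
gripper_width: 0.239
grasp_force: 59.8
```

```bash
python3 - <<'E'
from m import *
go(.5043,-.242,.12,-90)
E
```

```text
shift [-0.4   1.91  0.42] turn [ 0.   -0.    0.86]
shift [-0.4   1.91  0.42] turn [  0.     0.   -21.64]
t 23.1 pos [ 0.5084 -0.1934  0.1305] F [ 1.2  0.1 -1. ] w 0.239 g 59.8 j0,j5 [-0.5   0.95]
```

All chip tops read about 0.013 m, so they lie flat in the tray.

Emit:
{"op": "jog_arm", "data": {"targets": [[[-0.4,1.0,0.2],[0,0,0.86],0],[[-0.4,1.91,0.42],[0,0,0.86],0],[[-0.4,1.91,0.42],[0,0,0.86],0],[[-0.4,1.91,0.42],[0,0,0.86],0]]}}

```text
time: 23.6
tool_pos: [0.5044, -0.239, 0.1197]
tool_rot: [-0.0, 1.0, 0.004, -0.0]
contact_force: [0.5, 1.3, -1.3]
gripper_width: 0.246
grasp_force: 59.7
```

```bash
python3 - <<'E'
from m import *
s,d=grab_frame('scene')
# scraper grip long edge vs base, in scene
u0,v0=proj('scene',(.5005,-.242,.10)); print(u0,v0)
u0,v0=int(u0),int(v0); x0,y0=u0-50,v0-45
cv2.imwrite('pics/s8.png',cv2.resize(s[y0:y0+100,x0:x0+110],None,fx=6.5,fy=6,interpolation=cv2.INTER_CUBIC)[:,:,::-1]); print(x0,y0)
go(.5043,-.242,.075,-90)
E
```

```text
254.31250114025468 228.90245074047098
204 183
shift [-0.    0.13  1.8 ] turn [-0.    0.    0.06]
shift [-0.    0.13  1.8 ] turn [-0.000e+00 -1.000e-02 -2.244e+01]
t 23.65 pos [ 0.5044 -0.2387  0.1199] F [ 0.2  0.2 -0.1] w 0.244 g 59.7 j0,j5 [-0.58  0.99]
```

View pics/s8.png

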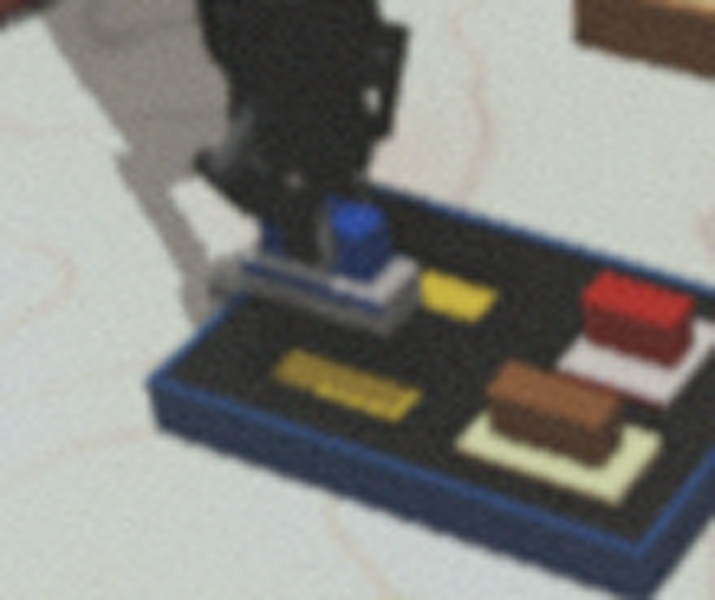

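The scraper is upright above its pocket. Its base's lower corners are at about (385,332) and (210,292) in the crop. I'll use them to check its offset in the grip.

```bash
python3 - <<'E'
from m import *
for c in [(385,332),(210,292)]:
    uv=(204+c[0]/6.5-.4,183+c[1]/6-.4); print(plane('scene',[uv],.0863)[0].round(4))
E
```

```text
[ 0.5362 -0.2523  0.0863]
[ 0.4457 -0.2634  0.0863]
```

Emit:
{"op": "jog_arm", "data": {"targets": [[[0,0.13,0.9],[0,0,0.06],0],[[0,0.13,1.8],[0,0,0.06],0],[[0,0.13,1.8],[0,0,0.06],0],[[0,0.13,1.8],[0,0,0.06],0]]}}

```text
time: 24.15
tool_pos: [0.5048, -0.2424, 0.076]
tool_rot: [0.0, 1.0, -0.0, 0.001]
contact_force: [-1.0, 0.8, -1.4]
gripper_width: 0.243
grasp_force: 59.8
```

```bash
python3 - <<'E'
from m import *
f=lambda c,z: plane('scene',[(204+c[0]/6.5-.4,183+c[1]/6-.4)],z)[0].round(4)
print("brush corners",f((620,502),.038),f((457,440),.038), "pocket far/near near-side",f((402,420),.014),f((275,375),.014))
s,d=grab_frame('scene'); x0,y0=204,183
cv2.imwrite('pics/s9.png',cv2.resize(s[205:265,220:300],None,fx=10,fy=10,interpolation=cv2.INTER_CUBIC)[:,:,::-1])
go(.5043,-.242,.075,-90)
E
```

```text
brush corners [ 0.6643 -0.2657  0.038 ] [ 0.5762 -0.2625  0.038 ] pocket far/near near-side [ 0.5298 -0.2432  0.014 ] [ 0.4552 -0.2425  0.014 ]
shift [-0.03 -0.03  0.06] turn [ 0.01 -0.01 -0.  ]
shift [-0.03 -0.03  0.06] turn [-2.00e-02 -1.00e-02  2.25e+01]
t 24.2 pos [ 0.505  -0.2428  0.0764] F [ 1.  -0.5 -1.4] w 0.242 g 59.8 j0,j5 [-0.58  0.99]
```

View pics/s9.png

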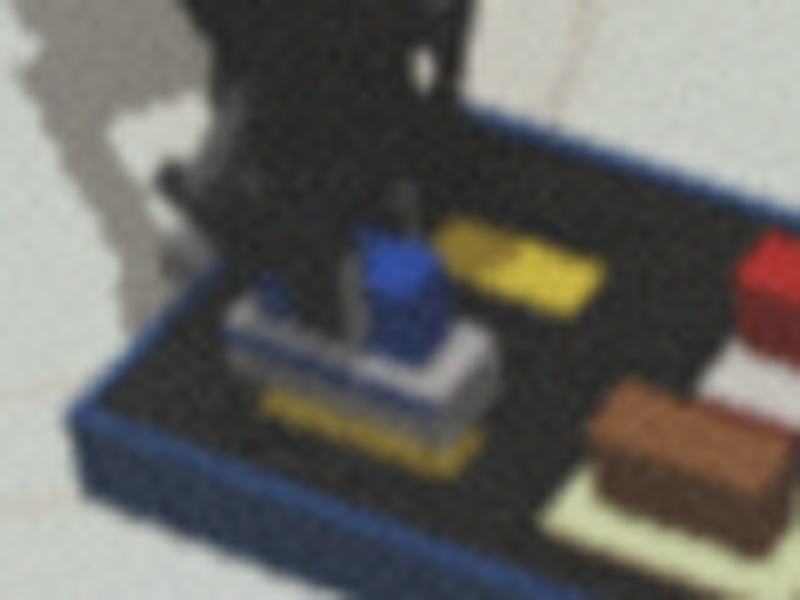

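```bash
python3 - <<'E'
from m import *
f=lambda c,z: plane('scene',[(220+c[0]/10-.45,205+c[1]/10-.45)],z)[0].round(4)
print("scr lower",f((438,452),.0427),f((228,370),.0427),"upper near",f((430,405),.0667),f((226,325),.0667),"upper far-front",f((497,352),.0667))
print("grip top front near/far, rear",f((448,258),.1007),f((432,235),.1007))
print("pocket near edge",f((462,478),.014),f((262,410),.014))
E
```

```text
scr lower [ 0.5362 -0.2584  0.0427] [ 0.4571 -0.257   0.0427] upper near [ 0.539  -0.2619  0.0667] [ 0.463  -0.2601  0.0667] upper far-front [ 0.5443 -0.2339  0.0667]
grip top front near/far, rear [ 0.5318 -0.2349  0.1007] [ 0.5217 -0.2283  0.1007]
pocket near edge [ 0.5301 -0.2418  0.014 ] [ 0.4559 -0.2444  0.014 ]
```

The scraper's lower corners average to x ≈ 0.4995 m, in line with the pocket. I'll press it in.

Emit:
{"op": "jog_arm", "data": {"targets": [[[0,0,0.2],[0,0,0],0],[[0,0,0.4],[0,0,0],0],[[0,0,0.55],[0,0,0],0],[[0,0,0.55],[0,0,0],0]]}}

```text
time: 24.7
tool_pos: [0.5045, -0.2419, 0.0614]
tool_rot: [-0.001, 1.0, -0.001, 0.0]
contact_force: [0.7, 4.3, 2.2]
gripper_width: 0.242
grasp_force: 60.3
```

Emit:
{"op": "jog_arm", "data": {"targets": [[[0,0,0.2],[0,0,0],0],[[0,0,0.4],[0,0,0],0],[[0,0,0.55],[0,0,0],0],[[0,0,0.65],[0,0,0],0],[[0,0,0.65],[0,0,0],0]]}}

```text
time: 25.32
tool_pos: [0.5046, -0.242, 0.0477]
tool_rot: [-0.001, 1.0, -0.001, -0.0]
contact_force: [-7.4, 8.4, 16.5]
gripper_width: 0.243
grasp_force: 62.3
```

Emit:
{"op": "jog_arm", "data": {"targets": [[[0,0,0.1],[0,0,0],0],[[0,0,0.1],[0,0,0],0]]}}

```text
time: 25.58
tool_pos: [0.5046, -0.2421, 0.0476]
tool_rot: [-0.001, 1.0, -0.001, -0.001]
contact_force: [-14.6, 13.9, 31.9]
gripper_width: 0.245
grasp_force: 64.2
```

Bottomed out. I'll release, retreat and check everything.

Emit:
{"op": "jog_arm", "data": {"targets": [[[0,0,0],[0,0,0],40],[[0,0,0],[0,0,0],50],[[0,0,0],[0,0,0],50],[[0,0,-2.0],[0,0,0],50],[[0,0,-4],[0,0,0],60],[[-1,-2,-4.5],[0,0,0],60],[[-2,-4.0,-5],[0,0,0],60],[[-2.5,-6.0,-5],[0,0,0],60]]}}

```text
time: 26.58
tool_pos: [0.4413, -0.0918, 0.1682]
tool_rot: [0.0, 1.0, -0.001, 0.001]
contact_force: [0.5, 0.5, -0.2]
gripper_width: 0.599
grasp_force: 0.0
```

Emit:
{"op": "jog_arm", "data": {"targets": [[[0,-2,0],[0,0,0],60],[[0,-4,0],[0,0,0],60],[[0,-4,0],[0,0,0],60],[[0,-4,0],[0,0,0],60]]}}

```text
time: 27.08
tool_pos: [0.4418, 0.007, 0.1671]
tool_rot: [0.0, 1.0, -0.0, -0.0]
contact_force: [-0.3, 0.1, -0.1]
gripper_width: 0.597
grasp_force: 0.0
```

```bash
python3 - <<'E'
from m import *
p,d=grab_frame('top');s,ds=grab_frame('scene'); C=cloud('scene',ds)
for n,b in dict(scraper=(392,212,420,260),brush=(390,176,420,214),pusher=(366,176,394,214)).items():
    try: print(n,grip(p,d,b,((100,120,40),(125,255,255)) if n=="scraper" else HUE[n]))
    except Exception as e: print(n,e)
print("chips",len(blob('top',p,(236,158,296,190),(5,170,60),(24,255,255))),state()["time"])
cv2.imwrite('pics/s10.png',np.hstack([cv2.resize(s[125:290,215:425],None,fx=1.9,fy=3)[:,:,::-1],cv2.convertScaleAbs(cv2.resize(p[90:290,130:450],None,fx=1.25,fy=495/200)[:,:,::-1],alpha=1.5)]))
E
```

```text
scraper (array([ 501. , -244.4]), array([58.4, 23.4]), 0.8, 0.0716)
brush (array([ 621.9, -244.5]), array([60.5, 24. ]), 0.6, 0.0721)
pusher (array([ 622.7, -167.3]), array([47.9, 23. ]), -0.6, 0.0716)
chips 3 27.175
```

View pics/s10.png

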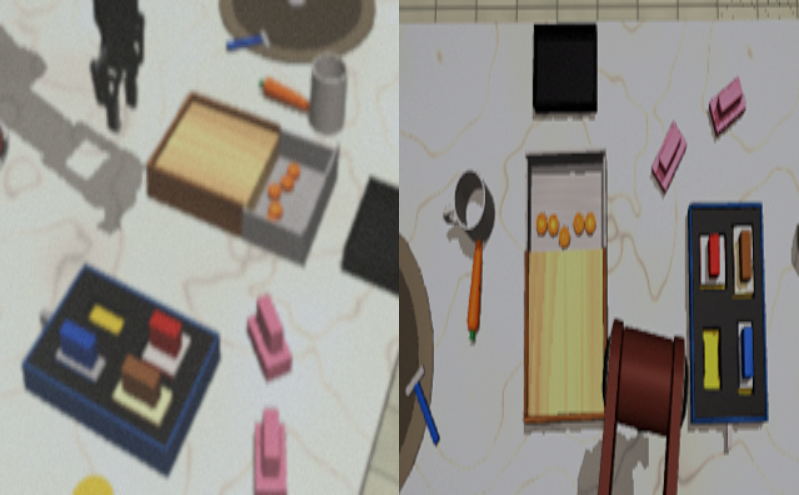

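The final view shows the three tools home (grip tops at 0.072 m) and the cutter pocket empty at (711,358), with no cutter on the counter. All five chips are in the tray around (567,225), the board is clear, and the bystanders have not moved.

```bash
python3 -c "
from plant import *
print(job_done())"
```

```text
the job is handed in; nothing more can be done
None
```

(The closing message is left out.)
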